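# Clamp a coated housing in a ratchet bench clamp

## Task

Set the loose coated housing into the ratchet clamp on the bench, between the jaws with its long sides facing them, and work the lever back and forth until the sprung jaw grips it firmly, which is when the lever knob takes a push of about 17 N. Do not overtighten it or the coating will be marked; finish with the lever swung back to its start stop, and leave the other things on the bench alone.

Things in the scene. Friction and masses are not known exactly. Their poses are not given: they have to be found in the camera images.
- housing: Loose grey painted metal housing, about 0.4 kg: a block 70 (its x) x 44 (its y) x 34 mm high with a rectangular neck on top, 30 (x) x 24 (y) mm and 30 mm tall, so 64 mm high in all. Origin at the centre of its underside, z up. Stands on the bench, left of the clamp's lever; pick it by the neck.
- clamp: Ratchet clamp fixed to the bench: aluminium plate 130 (x) x 380 (y) x 12 mm, toothed wheel at its -y end, jaws at +y. Origin: underside of the plate, z up. Driving the wheel moves the sprung jaw (60 mm wide, centred on x = 0, top 45 mm over the bench) to +y. At the start its face is 56 to 101 mm from the fixed jaw's: its adjusting nut differs each time and is not measured.
- fixed_jaw: Fixed jaw: dark steel block 64 mm wide (x), 34 mm high. Origin: bottom centre of its clamping face, on the plate (x 0, y 150, z 12 mm of the clamp); the face looks to -y. Firm means the housing presses on it with 35 to 100 N. Held between both jaws, the housing gets 5 N more per mm of jaw travel (a spring); 17 N at the knob is about 85 N here, over 20 N marks the coating.
- seat (a point): Spot on the plate's top (x 0, y 128, z 12 mm of the clamp) where the centre of the housing's underside is once it is pressed on the fixed jaw, its y axis along the clamp's y. Set it down about 5 mm short of this, to the clamp's -y, to clear both jaws; the sprung jaw then slides it home by itself.
- pivot (a point): On the upright axis of lever and wheel (x 0, y -120, z 100 mm of the clamp), level with the knob's top. The wheel has 30 teeth, 0.21 rad and 6.3 mm of jaw travel a notch. A drive stroke has up to a notch of lost motion; when the lever goes back a second pawl holds the wheel, which may fall back up to a notch to catch. Two to five swings are needed.
- knob (a point): Centre of the top of the lever's upright round knob: aluminium, 22 mm diameter, 42 mm tall, its foot on the lever 58 mm and its top 100 mm over the bench. It moves on a circle of radius 150 mm about the pivot, on the robot's side of the clamp. Force at the knob: friction about 0.7 N, pushing the housing along about 1.5 N, once clamping about 5 N more for each notch.
- lever (a joint): Lever angle, 0 to 0.9 rad, counter-clockwise from above; at 0.45 the knob lies from the pivot straight along the clamp's -x, at 0 it is to the +y side of that. Swinging towards 0.9 drives the wheel; back to 0 is free, clicking over the teeth. Hard stops at 0 (start stop) and 0.9: resistance there is not clamping. It stays where left; starts anywhere from 0 to 0.8.
- beaker: Glass beaker, 84 mm wide, 115 mm tall, origin at the centre of its underside. Leave alone.
- wash_bottle: White plastic bottle, 64 mm diameter, 170 mm tall, origin at the centre of its underside. Leave alone.
- flange: Grey painted round flange, 80 mm diameter, 35 mm tall, origin at the centre of its underside. Leave alone.
There are look-alikes about, which are no part of the job. Leave any blue, brown or purple look-alike of the housing alone.

How it is judged:
By the outcome, as a careful person would: the job done as asked, in the order asked, and still so for the second after the job is handed in, with the robot touching nothing.
It also fails if it takes over 69 s, if anything falls off the work surface, if the arm or the gripper's body presses on something with over 40 N, if the wrist force passes 120 N, or if a joint passes its speed limit or range.

## Robot

A 6-joint arm with a two-finger parallel gripper is mounted at the origin on the work surface. World frame = base frame: x ahead of the robot, y to its left, z up, the work surface at z = 0. Lengths are in mm, angles in rad, forces in N, time in s.
With the tool pointing down it reaches from about 300 to 875 mm from the base axis. Payload 6.4 kg.
Tool frame: the origin (TCP) lies midway between the tips of the shut fingers; the grasp point (between the pads) lies env.pinch_z behind it (env.pinch_z is the distance from the TCP to the grasp point, in mm); z points along the fingers, y is the direction in which the jaws open and shut (so a half turn about z gives the same grasp; the last joint's range is limited). The gripper opens to 88 mm and grips with 3 to 60 N. Pads are 18 mm wide; open, the fingers measure 123 mm over their backs; the gripper's body (75 mm by 187 mm) begins 45 mm behind the grasp point.
Start: joints at [1.01, 0.181, 1.607, -0, 1.354, -0.206], TCP at [199.746, 539.206, 238.714] pointing down, gripper open.
Joint ranges: [-2.99, 2.99], [-0.89, 2.07], [0.3, 2.58], [-1.14, 4.28], [0, 2.63], [-3.12, 3.12]. Speed limits (rad/s): [2.57, 2.57, 3.01, 3.14, 3.14, 3.14].

## Interface

Orientations are given as a unit quaternion [x, y, z, w].
In Python, from station import status, vision, env gives the robot as it stands.
- The arm moves only by the tool jog_arm, never from a script. Its argument "increments" is one flat list of numbers, 5 for each row, row after row: the finger opening in mm, from 0 to 88.1, then the shift along the world's x, y, z in mm, then the turn about the world's z in degrees. In form: [fingers, dx, dy, dz, spin, fingers, dx, dy, dz, spin, ...]. A call has 1 to 8 rows; each row shifts and turns the pose as measured when the row begins; what a row does not reach is not made up. A row lasts 1/12 s, in which the tool goes at most 41.7 mm and 7.16 degrees, less where a joint would pass 70% of its speed; a pose out of reach is approached as far as the arm can. A call with a gripper value outside its range is refused whole. The fingers move at their own pace and stop on an object; the grip force is fixed at half the most. Time passes only in rows, so rows that do not move let the fingers close. It gives the time, the measured TCP pose, the force and the opening at its end, in the units of the state.
- status.state(): the state, without advancing time (a new reading comes with each control period).
- vision.get_image(name): name is "scene" or "top" or "wrist"; returns a dict with "image" (480x640x3 uint8, red, green, blue), "fovy" (degrees; the focal length in pixels is half the picture's height over the tangent of half this angle, whatever the lens; pixels are square), "cx", "cy" (the principal point, pixels), "R" (3x3) and "t" (3): a world point X has camera coordinates R X + t. Camera axes: x right, y down, z forward; pixel columns grow to the right and rows downward; lengths in mm; the calibration is good to about 2 mm. A picture is of the moment at which its call begins. There is no depth.
- env.sign_off(): hands the job in, once; it reports no verdict.
The state is a dict: "clock": time; "joint_positions": joint angles; "qd": joint speeds; "joint_efforts": joint torques, N m; "ee_pos": TCP position; "tcp_rot": TCP orientation; "contact_force": force on the tool from outside, world axes, zero at the start; "moment": the same for the moment, N m; "opening": finger opening in mm.
Only numpy, scipy, OpenCV 4.12 (cv2) and the standard library are available. Lean on these libraries where they do the work, as an engineer would, in place of code of your own. Each camera call takes 0.05 s, during which the arm holds its last target. There are 200 camera calls.

## Working session

There is one attempt and no reset: what is moved stays moved. The work goes in short steps, Python scripts to look and compute and a tool call to move; the robot and the scene stay as the last step left them, time stands still between calls to the robot, and variables do not carry over. Pictures are saved under pics/ and viewed, about 8 in all and at most 12, crops included, and the job is handed in when it is done.

Besides the shell and the picture viewer there is one more tool, called after "Call:" as name(argument=value, ...), one argument or row to a line, values as JSON. jog_arm: Moves the arm, as the interface text tells. Its arguments: {"type":"object","properties":{"increments":{"type":"array"}},"required":["increments"]}

```bash
mkdir -p pics; cat > h.py <<'E'
import numpy as np, cv2
from station import status, vision, env
def snap(n,f):
    d=vision.get_image(n); cv2.imwrite('pics/'+f+'.png',d['image'][:,:,::-1])
    np.savez('pics/'+f+'.npz',**d); return d
def K(d): 
    f=240/np.tan(np.radians(d['fovy'])/2); return f
def ray(f,u,v,z):
    d=np.load('pics/'+f+'.npz'); k=K(d)
    r=d['R'].T@np.array([(u-d['cx'])/k,(v-d['cy'])/k,1]); c=-d['R'].T@d['t']
    return c+r*(z-c[2])/r[2]
def proj(f,X):
    d=np.load('pics/'+f+'.npz'); k=K(d); p=d['R']@np.array(X,float)+d['t']
    return p[:2]/p[2]*k+[d['cx'],d['cy']]
E
python3 - <<'E'
from h import *
for n in('scene','top'): d=snap(n,n+'0'); print(n,-d['R'].T@d['t'],K(d))
print(env.pinch_z,status.state())
E
```

```text
scene [1012.08377634 -852.35537736  781.48379212] 550.9283297541201
top [ 277.38212424   -9.67286362 1315.1377062 ] 516.247453224289
18.700000000000003 {'clock': 0.1, 'joint_positions': array([ 1.00971575e+00,  1.81464413e-01,  1.60785073e+00, -2.62532266e-05,
        1.35379565e+00, -2.06290325e-01]), 'qd': array([ 0.00108044, -0.00177646, -0.00143379,  0.0011249 , -0.00104454,
        0.00089228]), 'joint_efforts': array([ 2.21638502e-04, -4.34826958e+01, -3.42694759e+01,  7.03406241e-02,
        3.41279386e-02, -3.99314263e-05]), 'ee_pos': array([199.48922098, 538.79893707, 237.92922301]), 'tcp_rot': array([ 1.76463336e-01,  9.84306921e-01, -7.08678545e-04, -2.72266604e-04]), 'contact_force': array([-0.94382289, -1.4579716 , -0.02132993]), 'moment': array([-0.01131596,  0.02342177,  0.02083567]), 'opening': 88.08883104027676}
```

View pics/top0.png

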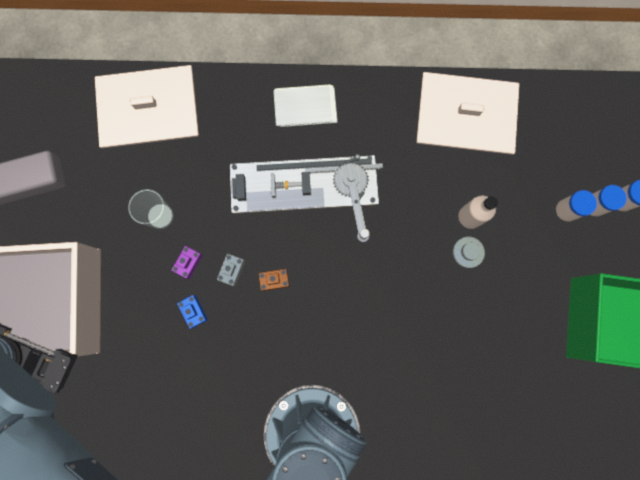

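View pics/scene0.png

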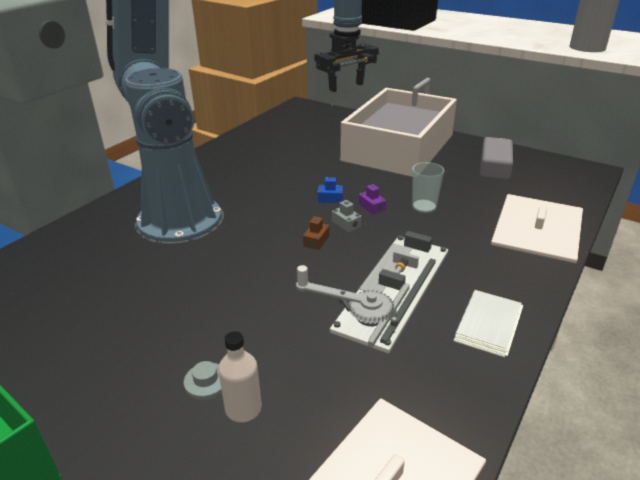

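Candidates in the top view: grey (230,270), purple (186,262), blue (191,312) and brown (273,280). The grey one fits, since it is grey paint, left of the lever and has a rectangular neck. The clamp plate spans (230-378, 155-213), with its jaws at the left, the wheel at (351,180) and the knob at (363,235). I'll enlarge this area to confirm.

```bash
python3 - <<'E'
import cv2
im=cv2.imread('pics/top0.png')[145:295,205:395]
cv2.imwrite('pics/c1.png',cv2.resize(im,None,fx=4,fy=4,interpolation=cv2.INTER_CUBIC))
E
```

```text
(no output)
```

View pics/c1.png

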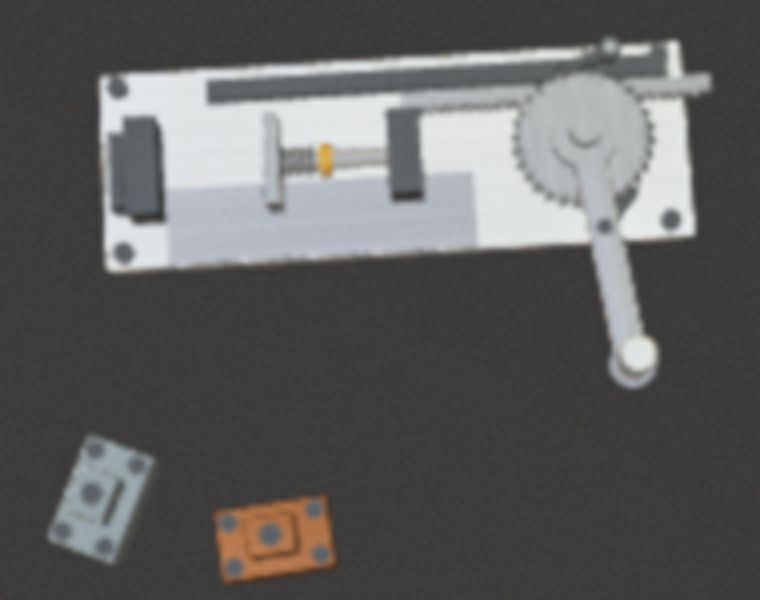

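Grey housing confirmed at crop (100,498): block corners (90,434), (155,457), (115,563) and (48,540). Plate corners are (100,75), (680,40), (695,235) and (107,271), and the knob top is at (638,355).

```bash
cat >> h.py <<'E'
def top(u,v,z): return ray('top0',u/4+205-.375,v/4+145-.375,z)
E
python3 - <<'E'
from h import *
P=np.array([top(*p,12) for p in [(100,75),(680,40),(695,235),(107,271)]])[:,:2]
print(P); c=P.mean(0); 
print('len',np.linalg.norm(P[0]-P[1]),np.linalg.norm(P[3]-P[2]),'wid',np.linalg.norm(P[0]-P[3]),np.linalg.norm(P[1]-P[2]))
ey=(P[0]-P[1])+(P[3]-P[2]); ey/=np.linalg.norm(ey); ex=np.array([ey[1],-ey[0]])
print('clamp c',c,'ey',ey,'ex',ex,'yaw',np.degrees(np.arctan2(ex[1],ex[0])))
w=lambda x,y:c+ex*x+ey*y
print('seat',w(0,128),'set',w(0,123),'pivot',w(0,-120))
k=top(638,355,100)[:2]; d=k-w(0,-120); print('knob',k,np.linalg.norm(d),'lever',0.45+np.arctan2(-(d@ey),-(d@ex))*1)
print('d in clamp',d@ex,d@ey)
fj=top(162,170,46)[:2]-c; sj=[top(265,y,45)[:2]-c for y in (115,205)]
print('fj',fj@ex,fj@ey,'sj',[(s@ex,s@ey) for s in sj])
H=np.array([top(*p,34) for p in [(90,434),(155,457),(115,563),(48,540)]])[:,:2]
print('H',H.mean(0),np.linalg.norm(H[0]-H[1]),np.linalg.norm(H[1]-H[2]),'long', np.degrees(np.arctan2(*(H[0]+H[1]-H[2]-H[3])[::-1])))
n=top(92,494,64); print('boss',n)
s=status.state(); from scipy.spatial.transform import Rotation as R
print(R.from_quat(s['tcp_rot']).as_matrix().round(3))
E
```

```text
[[ 674.0564605   229.95266225]
 [ 705.50899663 -149.09014717]
 [ 574.708121   -159.01446917]
 [ 543.59708606  219.36195428]]
len 380.345518443207 379.65328170975346 wid 130.888546001818 131.17683191618966
clamp c [624.46766605  35.30250005] ey [-0.08232062  0.9966059 ] ex [0.9966059  0.08232062] yaw 4.721967814492042
seat [613.93062617 162.86805492] set [614.34222929 157.88502543] pivot [634.34614093 -84.29020765]
knob [ 480.667003   -114.93245285] 156.70425848071855 lever 0.564396080216292
d in clamp -155.6800239257657 -17.887279739101523
fj -9.979234382953976 147.72193046274572 sj [(np.float64(22.10367856105499), np.float64(81.18155663746975)), (np.float64(-36.45364074297268), np.float64(84.02507303901847))]
H [395.11083358 211.91766408] 43.34752249000508 69.82390272546635 long -18.607606176929554
boss [394.8346757  212.94508889  64.        ]
[[-0.938  0.347 -0.001]
 [ 0.347  0.938 -0.001]
 [ 0.    -0.001 -1.   ]]
```

Call:
jog_arm(
  increments=[60, 21, -35, 0, 0.2, 60, 21, -35, 0, 0.2, 60, 21, -35, 0, 0.2, 60, 21, -35, 0, 0.2, 60, 21, -35, 0, 0.2, 60, 21, -35, 0, 0.2, 60, 21, -35, 0, 0.2, 60, 21, -35, 0, 0.2],
)

```text
clock: 0.77
ee_pos: [363.6, 253.9, 234.0]
tcp_rot: [0.155, 0.988, -0.002, -0.003]
contact_force: [1.2, 0.0, 0.2]
opening: 60.3
```

Call:
jog_arm(
  increments=[60, 24, -32, -20, 0, 60, 8, -10, -20, 0, 60, 0, 0, 0, 0],
)

```text
clock: 1.02
ee_pos: [397.7, 207.4, 196.2]
tcp_rot: [0.158, 0.987, -0.002, -0.0]
contact_force: [-0.9, -0.2, -0.3]
opening: 59.8
```

```bash
python3 - <<'E'
from h import *
snap('wrist','w1'); print(status.state()['ee_pos'],status.state()['tcp_rot'])
print(proj('w1',[395,212,34]),proj('w1',[395,212,64]))
E
```

```text
[397.85804685 208.44335915 197.7299592 ] [ 1.57917143e-01  9.87451115e-01 -1.50524572e-03  4.53498566e-04]
[327.11806475 207.91265464] [327.64045564 217.78843933]
```

View pics/w1.png

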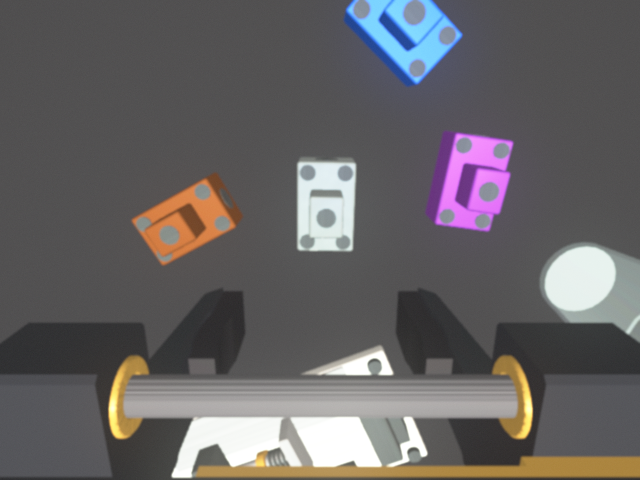

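The grey housing is aligned with the fingers. Its neck is at (326,217) against a prediction of (328,218), so the position is confirmed. Blue, purple and brown are clear of it.

Call:
jog_arm(
  increments=[60, -2, 3, -35, 0, 60, 0, 0, -35, 0, 60, 0, 0, -35, 0, 60, 0, 0, -20, 0, 60, 0, 0, 0, 0],
)

```text
clock: 1.48
ee_pos: [397.2, 216.8, 75.1]
tcp_rot: [0.157, 0.988, 0.001, 0.005]
contact_force: [-1.3, -0.2, 0.2]
opening: 60.2
```

Call:
jog_arm(
  increments=[60, -2, -4, -18, 0, 60, 0, 0, 0, 0, 60, 0, 0, 0, 0],
)

```text
clock: 1.73
ee_pos: [395.1, 216.2, 59.7]
tcp_rot: [0.155, 0.988, 0.002, 0.005]
contact_force: [-0.2, -0.3, 0.0]
opening: 60.1
```

Call:
jog_arm(
  increments=[60, 0, -4, -12, 0, 60, 0, 0, -9, 0, 60, 0, 0, 0, 0],
)

```text
clock: 1.98
ee_pos: [398.7, 215.1, 43.9]
tcp_rot: [0.154, 0.988, 0.004, 0.009]
contact_force: [-0.6, 0.5, 0.2]
opening: 59.8
```

Call:
jog_arm(
  increments=[60, -3, -3, -6, 0, 60, 0, 0, 0, 0, 25, 0, 0, 0, 0, 15, 0, 0, 0, 0, 15, 0, 0, 0, 0, 15, 0, 0, 0, 0, 15, 0, 0, 0, 0],
)

```text
clock: 2.57
ee_pos: [398.2, 213.3, 41.5]
tcp_rot: [0.153, 0.988, 0.005, 0.011]
contact_force: [-0.1, -0.6, 0.3]
opening: 28.7
```

Call:
jog_arm(
  increments=[10, 0, 0, 0, 0, 10, 0, 0, 0, 0, 10, 0, 0, 0, 0, 10, 0, 0, 0, 0],
)

```text
clock: 2.9
ee_pos: [398.0, 213.1, 41.3]
tcp_rot: [0.154, 0.988, 0.005, 0.011]
contact_force: [-0.2, -0.7, 1.4]
opening: 23.8
```

Call:
jog_arm(
  increments=[10, 0, 0, 30, 0, 10, 0, 0, 35, 0, 10, 10, -2, 30, 4, 10, 30, -8, 10, 5, 10, 35, -9, 0, 5, 10, 35, -9, 0, 5, 10, 35, -9, 0, 4, 10, 0, 0, 0, 0],
)

```text
clock: 3.57
ee_pos: [538.9, 173.7, 145.1]
tcp_rot: [-0.058, 0.998, 0.002, 0.003]
contact_force: [0.1, -0.7, -2.9]
opening: 23.7
```

Call:
jog_arm(
  increments=[10, 32, -6, 0, -1, 10, 32, -6, 0, -1, 10, 12, -2, -10, 0, 10, 0, 0, 0, 0, 10, 0, 0, 0, 0],
)

```text
clock: 3.98
ee_pos: [612.6, 157.6, 126.2]
tcp_rot: [-0.038, 0.999, 0.002, -0.005]
contact_force: [-0.1, 0.2, -3.8]
opening: 23.6
```

```bash
python3 - <<'E'
from h import *
snap('top','t1'); snap('wrist','w2');s=status.state(); print(s['ee_pos'],s['tcp_rot'],s['contact_force'])
im=cv2.imread('pics/w2.png'); t=cv2.resize(cv2.imread('pics/t1.png')[150:270,215:335],(480,480),interpolation=cv2.INTER_CUBIC)
cv2.imwrite('pics/c2.png',np.hstack([t,im[:, 100:420]]))
E
```

```text
[611.47951562 157.95211848 126.24975643] [-0.03856896  0.99924188  0.00188491 -0.00495429] [-0.3284899  -0.45673681 -4.73977079]
```

View pics/c2.png

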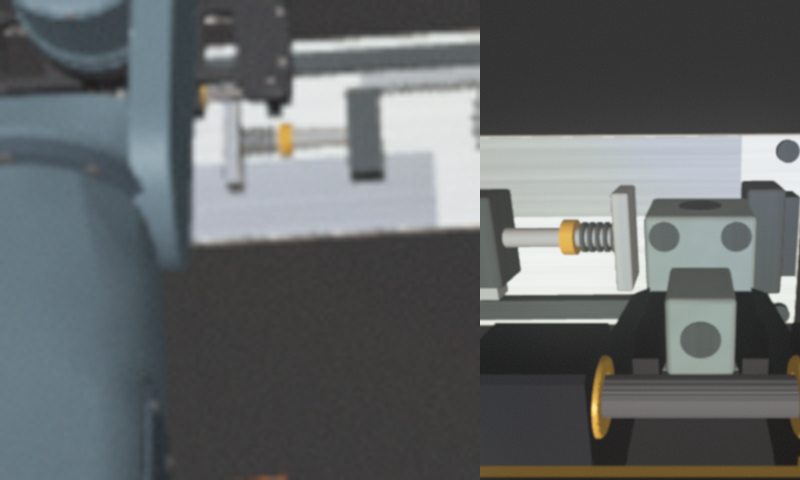

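```bash
python3 - <<'E'
from h import *
s=status.state(); z=s['ee_pos'][2]-41.3+34
c=np.array([624.47,35.3]);ey=np.array([-.0823,.9966]);ex=np.array([.9966,.0823])
loc=lambda p:((p[:2]-c)@ex,(p[:2]-c)@ey)
for n,u,v,h in [('bl',267,215,z),('br',375,215,z),('holeL',284,236,z),('holeR',357,236,z),('neckTL',288,314,z+30),('neckTR',355,314,z+30),('sj nearcorner',254,187,45),('sj far',258,288,45),('fj near',362,182,46),('fj far',375,290,46)]:
    print(n,loc(ray('w2',u,v,h)))
print('tcp',loc(s['ee_pos']))
E
```

```text
bl (np.float64(-40.98540752812012), np.float64(101.86862628119543))
br (np.float64(-40.71434389307106), np.float64(143.337210323263))
holeL (np.float64(-32.5361635490224), np.float64(108.13388331023882))
holeR (np.float64(-32.34417668115079), np.float64(136.58729656366066))
neckTL (np.float64(-14.370282468385478), np.float64(111.30922810027901))
neckTR (np.float64(-14.2011729544961), np.float64(133.59101328597413))
sj nearcorner (np.float64(-39.19834591831623), np.float64(85.7181836316435))
sj far (np.float64(21.749251547166423), np.float64(84.9915705073773))
fj near (np.float64(-41.780669832197674), np.float64(145.7111243180518))
fj far (np.float64(23.11674452042652), np.float64(155.0018817930675))
tcp (np.float64(-2.8520473867988403), np.float64(123.30421814442978))
```

```bash
python3 - <<'E'
from h import *
c=np.array([624.47,35.3]);ey=np.array([-.0823,.9966]);ex=np.array([.9966,.0823])
loc=lambda p:(((p[:2]-c)@ex).round(1),((p[:2]-c)@ey).round(1))
for u in (120,240,340): print('w2 -x edge',loc(ray('w2',u,134.5,12)))
print('screws w2',loc(ray('w2',408,150,12)),loc(ray('w2',403,313,12)))
print('screws top',[loc(top(*p,12)) for p in [(118,88),(123,253),(671,219)]])
for x in(-32,32): print('scene fj',proj('scene0',[*(c+ex*x+ey*150),46]))
for x in(-65,65): print('scene plate +y',proj('scene0',[*(c+ex*x+ey*190),12]), '-y',proj('scene0',[*(c+ex*x-ey*190),12]))
print('piv',proj('scene0',[*(c-ey*120),58]))
im=cv2.imread('pics/scene0.png')[215:350,285:465]
cv2.imwrite('pics/c3.png',cv2.resize(im,None,fx=4.4,fy=4.4,interpolation=cv2.INTER_CUBIC))
E
```

```text
w2 -x edge (np.float64(-66.6), np.float64(-0.1))
w2 -x edge (np.float64(-66.1), np.float64(73.6))
w2 -x edge (np.float64(-65.8), np.float64(135.1))
screws w2 (np.float64(-56.2), np.float64(177.5)) (np.float64(55.9), np.float64(180.1))
screws top [(np.float64(55.9), np.float64(178.5)), (np.float64(-54.3), np.float64(179.4)), (np.float64(-54.1), np.float64(-174.9))]
scene fj [405.36904049 235.19329694]
scene fj [430.87560346 241.98448391]
scene plate +y [397.67928623 235.31838654] -y [328.51734692 328.31209109]
scene plate +y [447.81788928 248.74887883] -y [388.50528458 349.62276062]
piv [372.9933725  300.26400588]
```

View pics/c3.png

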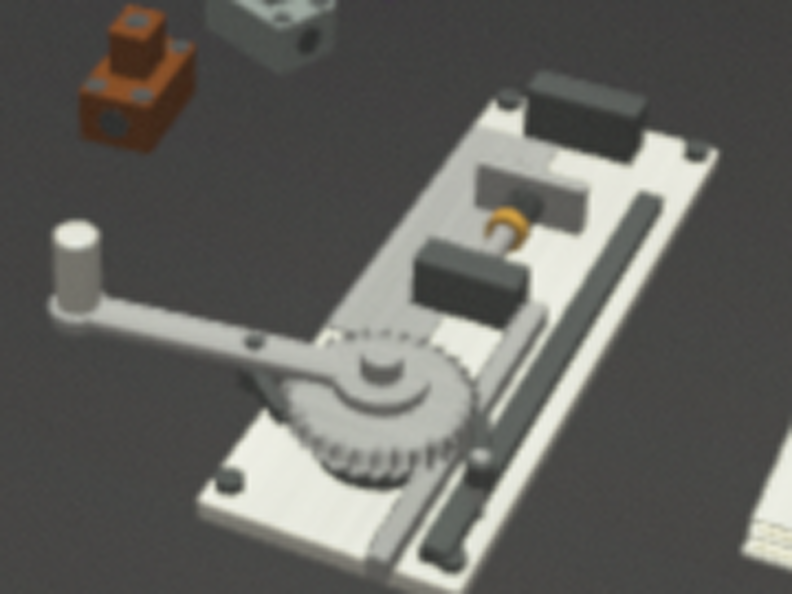

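The views disagree on the jaws' x: about 0 in the scene view, about -8 in the top and wrist views. I'll overlay the model in all three.

```bash
python3 - <<'E'
from h import *
c=np.array([624.47,35.3]);ey=np.array([-.0823,.9966]);ex=np.array([.9966,.0823])
def box(f,im,o,s,x0,x1,y0,y1,z0,z1,col):
    P=lambda x,y,z:tuple(((proj(f,[*(c+ex*x+ey*y),z])-o+.5)*s).astype(int))
    for z in(z0,z1):
        q=[P(x0,y0,z),P(x1,y0,z),P(x1,y1,z),P(x0,y1,z)]
        cv2.polylines(im,[np.array(q)],True,col,1)
    for x in(x0,x1):
        for y in(y0,y1): cv2.line(im,P(x,y,z0),P(x,y,z1),col,1)
out=[]
for f,o,w in[('top0',(220,150),130),('scene0',(290,220),170),('w2',(160,120),260)]:
    s=400/w if f!='top0' else 400/w
    im=cv2.imread(f'pics/{f}.png')[o[1]:o[1]+int(w*.73),o[0]:o[0]+w]
    im=cv2.resize(im,(400,292),interpolation=cv2.INTER_CUBIC)
    for a in[(-65,65,-190,190,0,12,(0,255,0)),(-32,32,150,168,12,46,(0,0,255)),(-30,30,79,84,14,45,(255,0,255))]: box(f,im,np.array(o),s,*a)
    out.append(im)
out.append(np.zeros_like(im))
cv2.imwrite('pics/ov.png',np.vstack([np.hstack(out[:2]),np.hstack(out[2:])]))
E
```

```text
(no output)
```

View pics/ov.png

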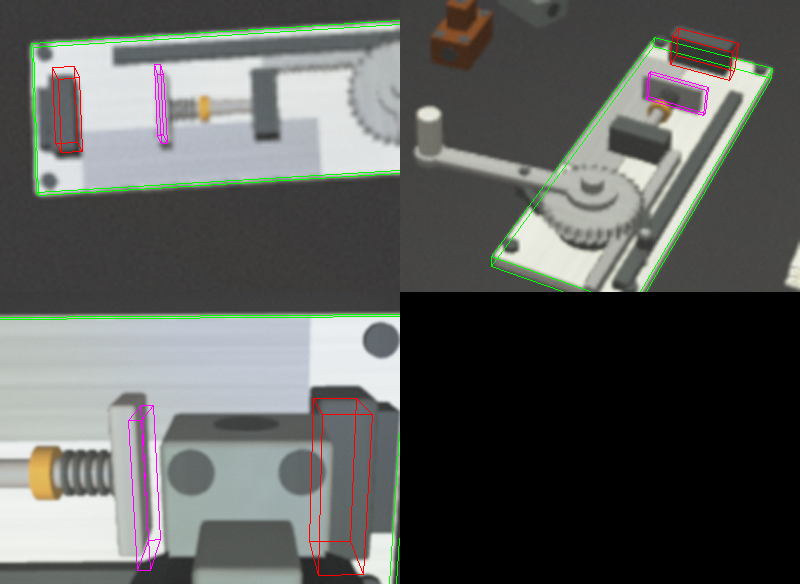

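Overlay result: the jaws sit about 4–5 mm towards -x of my plate centre, the sprung jaw face is near y=84, and the fixed jaw face is near 150. The held housing is at about x=-6, y=122.5 and parallel, which fits. Lowering it.

Call:
jog_arm(
  increments=[10, 1, 0, -30, 0, 10, 0, 0, -25, 0, 10, 0, 0, 0, 0, 10, 0, 0, 0, 0],
)

```text
clock: 4.42
ee_pos: [610.0, 160.1, 73.1]
tcp_rot: [-0.04, 0.999, 0.002, -0.004]
contact_force: [0.6, 0.3, -3.4]
opening: 23.9
```

Call:
jog_arm(
  increments=[10, 2, -3, -8, 0, 10, 0, 0, 0, 0, 10, 0, 0, 0, 0],
)

```text
clock: 4.67
ee_pos: [612.3, 157.9, 68.1]
tcp_rot: [-0.041, 0.999, 0.002, -0.002]
contact_force: [0.2, 0.1, -4.9]
opening: 23.8
```

Call:
jog_arm(
  increments=[10, 0, 0, -8, 0, 10, 0, 0, 0, 0, 10, 0, 0, -4, 0, 10, 0, 0, 0, 0],
)

```text
clock: 5.0
ee_pos: [614.4, 158.0, 58.3]
tcp_rot: [-0.04, 0.999, 0.002, 0.0]
contact_force: [-0.7, 0.1, -5.0]
opening: 23.9
```

Call:
jog_arm(
  increments=[10, -1, 0, -4, 0, 10, 0, 0, -2, 0, 10, 0, 0, 0, 0],
)

```text
clock: 5.25
ee_pos: [613.8, 158.1, 53.9]
tcp_rot: [-0.041, 0.999, 0.002, 0.0]
contact_force: [0.5, 0.6, -4.5]
opening: 23.8
```

Call:
jog_arm(
  increments=[10, 0, 0, -3, 0, 10, 0, 0, 0, 0],
)

```text
clock: 5.42
ee_pos: [613.9, 158.1, 54.3]
tcp_rot: [-0.041, 0.999, 0.002, 0.0]
contact_force: [-0.2, 0.5, -4.8]
opening: 23.9
```

Call:
jog_arm(
  increments=[10, 0, 0, -3, 0, 10, 0, 0, -1, 0],
)

```text
clock: 5.58
ee_pos: [614.6, 158.2, 53.3]
tcp_rot: [-0.041, 0.999, 0.002, 0.001]
contact_force: [-4.3, -1.0, 3.0]
opening: 23.7
```

Call:
jog_arm(
  increments=[40, 0, 0, 0, 0, 40, 0, 0, 0, 0, 40, 0, 0, 0, 0, 40, 0, 0, 20, 0, 40, 0, 0, 35, 0, 40, 0, 0, 35, 0, 40, -35, 0, 20, 0, 40, -35, 0, 0, 0],
)

```text
clock: 6.25
ee_pos: [548.7, 157.1, 164.8]
tcp_rot: [-0.04, 0.999, 0.002, 0.003]
contact_force: [-0.2, 0.4, -0.5]
opening: 40.1
```

```bash
python3 - <<'E'
from h import *
snap('wrist','w3');s=status.state(); print(s['ee_pos'],s['tcp_rot'],s['contact_force'])
E
```

```text
[541.06045611 157.60316889 161.84374754] [-0.04046418  0.99917838  0.00201026 -0.00108045] [-1.02641746  2.59781317 -1.26207409]
```

View pics/w3.png

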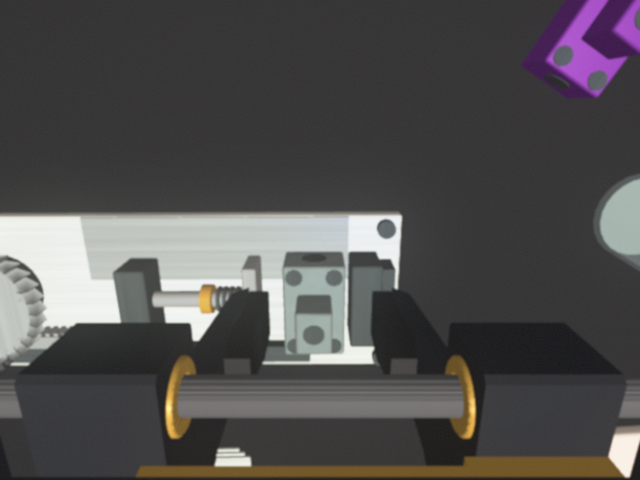

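The housing stands square between the jaws: block (284-345, 253-353), sprung jaw at 250-262, fixed jaw from 348, so a few mm clear on both sides. Next is the lever. I'll cage the knob between the fingers with the tool y axis along the tangent.

Call:
jog_arm(
  increments=[50, -8, -36, 0, 0, 50, -8, -36, 0, 0, 50, -8, -36, 0, 0, 50, -8, -36, 0, 0, 50, -8, -36, 0, 0, 50, -8, -36, 0, 0, 50, -8, -36, 0, 0, 50, 0, 0, 0, 0],
)

```text
clock: 6.97
ee_pos: [480.3, -101.2, 162.5]
tcp_rot: [-0.045, 0.999, 0.001, 0.003]
contact_force: [-0.5, 0.1, -0.3]
opening: 50.2
```

```bash
python3 - <<'E'
from h import *
snap('wrist','w4');s=status.state(); print(s['ee_pos'],s['tcp_rot'],s['contact_force'])
print(proj('w4',[480.7,-115,100]))
E
```

```text
[480.61998698 -98.90460048 162.42100772] [-0.04516893  0.9989736   0.00209261  0.00267284] [-0.25139628  0.57635727  0.49912246]
[296.06782871 256.37891094]
```

View pics/w4.png

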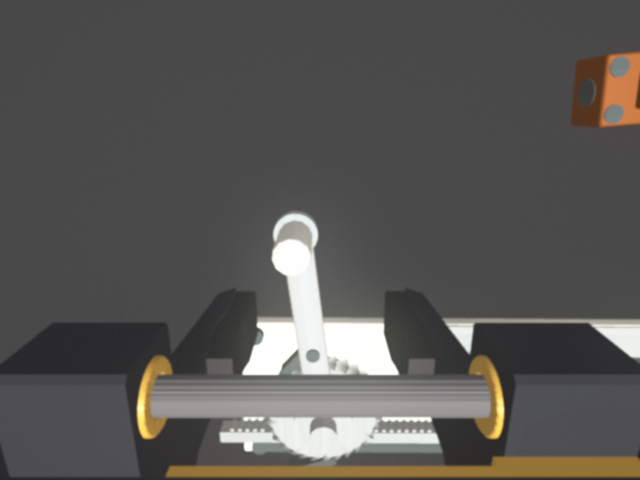

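Knob top at (291,257), against (296,256) predicted, so the knob is at about (481,-118). Lowering the cage around it.

Call:
jog_arm(
  increments=[50, 0.5, -18, -8, 0, 50, 0, 0, -20, 0, 50, 0, 0, 0, 0, 50, 0, 0, 0, 0],
)

```text
clock: 7.35
ee_pos: [482.9, -116.2, 134.2]
tcp_rot: [-0.044, 0.999, 0.002, 0.004]
contact_force: [-0.2, -0.5, -0.4]
opening: 50.3
```

Call:
jog_arm(
  increments=[50, -1, -2, -25, 0, 50, 0, 0, -25, 0, 50, 0, 0, -14, 0, 50, 0, 0, 0, 0, 50, 0, 0, 0, 0],
)

```text
clock: 7.77
ee_pos: [485.8, -113.7, 72.3]
tcp_rot: [-0.048, 0.999, 0.002, 0.007]
contact_force: [0.1, 0.8, 0.8]
opening: 50.0
```

Call:
jog_arm(
  increments=[50, -3, -4, -4, 0, 50, 0, 0, 0, 0, 32, 0, 0, 0, 0, 32, 0, 0, 0, 0, 32, 0, 0, 0, 0, 32, 0, 0, 0, 0],
)

```text
clock: 8.27
ee_pos: [486.0, -118.1, 73.2]
tcp_rot: [-0.049, 0.999, -0.0, 0.01]
contact_force: [-0.1, 0.5, 0.1]
opening: 31.9
```

Call:
jog_arm(
  increments=[32, -3, 17, -3, -3, 32, -2, 16, 0, -4, 32, 0, 16, 0, -5, 32, 1, 15, 0, -5, 32, 0, 0, 0, 0],
)

```text
clock: 8.68
ee_pos: [484.0, -55.3, 72.5]
tcp_rot: [0.108, 0.994, -0.004, 0.012]
contact_force: [-0.3, -0.5, -0.1]
opening: 32.1
```

Call:
jog_arm(
  increments=[32, 2, 12, -2, -3, 32, 3, 10, 0, -3, 32, 1, 4, 0, -1, 32, 0, 0, 0, 0],
)

```text
clock: 9.02
ee_pos: [491.1, -30.5, 71.5]
tcp_rot: [0.165, 0.986, -0.006, 0.013]
contact_force: [0.8, -0.4, -0.9]
opening: 32.3
```

Call:
jog_arm(
  increments=[32, 1, 4, 0, 0, 32, 0, 0, 0, 0],
)

```text
clock: 9.18
ee_pos: [492.2, -27.6, 71.7]
tcp_rot: [0.162, 0.987, -0.006, 0.013]
contact_force: [-0.0, 0.3, 0.1]
opening: 32.0
```

Call:
jog_arm(
  increments=[32, 1, 4, 0, 0, 32, 0, 0, 0, 0],
)

```text
clock: 9.35
ee_pos: [492.3, -27.9, 71.6]
tcp_rot: [0.16, 0.987, -0.01, 0.012]
contact_force: [0.5, 0.4, 0.5]
opening: 32.0
```

Call:
jog_arm(
  increments=[32, 1, 6, 0, 0, 32, 0, 0, 0, 0],
)

```text
clock: 9.52
ee_pos: [492.4, -28.3, 71.4]
tcp_rot: [0.159, 0.987, -0.015, 0.012]
contact_force: [-0.3, 0.8, -0.6]
opening: 32.0
```

At the start stop. Now the first drive stroke.

Call:
jog_arm(
  increments=[32, -4, -16, 0, 3, 32, -4, -16, 0, 5, 32, -3, -16, 0, 5, 32, -1, -16, 0, 6, 32, 0, -16, 0, 6],
)

```text
clock: 9.93
ee_pos: [480.7, -108.1, 71.6]
tcp_rot: [-0.07, 0.997, -0.01, 0.016]
contact_force: [0.8, 0.6, 0.2]
opening: 31.9
```

Call:
jog_arm(
  increments=[32, 2, -14, 0, 5, 32, 3, -13, 0, 5, 32, 4, -12, 0, 5],
)

```text
clock: 10.18
ee_pos: [489.6, -148.5, 71.7]
tcp_rot: [-0.207, 0.978, -0.006, 0.018]
contact_force: [0.5, 2.5, 0.0]
opening: 32.1
```

Call:
jog_arm(
  increments=[32, 4, -9, 0, 3],
)

```text
clock: 10.27
ee_pos: [493.7, -158.1, 71.7]
tcp_rot: [-0.234, 0.972, -0.005, 0.018]
contact_force: [-0.0, 1.9, -0.5]
opening: 31.9
```

Call:
jog_arm(
  increments=[32, 3, -5, 0, 2],
)

```text
clock: 10.35
ee_pos: [496.8, -163.9, 71.6]
tcp_rot: [-0.253, 0.967, -0.005, 0.019]
contact_force: [-0.2, 1.1, 0.4]
opening: 32.3
```

Call:
jog_arm(
  increments=[32, 2, -3, 0, 1],
)

```text
clock: 10.43
ee_pos: [498.8, -167.4, 71.5]
tcp_rot: [-0.262, 0.965, -0.004, 0.019]
contact_force: [-1.4, 0.6, 1.9]
opening: 32.2
```

Call:
jog_arm(
  increments=[32, -5, 15, 0, -5, 32, -5, 16, 0, -6, 32, -4, 17, 0, -6, 32, -2, 17, 0, -6, 32, 0, 17, 0, -6, 32, 1, 17, 0, -6, 32, 2, 15, 0, -5],
)

```text
clock: 11.02
ee_pos: [486.4, -56.7, 72.5]
tcp_rot: [0.1, 0.995, -0.012, 0.017]
contact_force: [1.1, -1.9, 0.1]
opening: 32.1
```

Call:
jog_arm(
  increments=[32, 2, 12, 0, -4, 32, 2, 10, 0, -3, 32, 1, 4, 0, 0, 32, 1, 4, 0, 0],
)

```text
clock: 11.35
ee_pos: [492.4, -26.5, 73.0]
tcp_rot: [0.161, 0.987, -0.016, 0.017]
contact_force: [-9.8, -35.4, -3.1]
opening: 32.2
```

Call:
jog_arm(
  increments=[32, -4, -14, -1, 3, 32, -4, -14, 0, 4, 32, -3, -12, 0, 4],
)

```text
clock: 11.6
ee_pos: [481.7, -66.8, 71.9]
tcp_rot: [0.057, 0.998, -0.015, 0.018]
contact_force: [1.6, 2.2, -0.4]
opening: 32.1
```

Call:
jog_arm(
  increments=[32, -1, -10, 0, 4],
)

```text
clock: 11.68
ee_pos: [480.5, -77.4, 71.9]
tcp_rot: [0.02, 1.0, -0.014, 0.019]
contact_force: [1.7, 1.3, -0.5]
opening: 32.1
```

Call:
jog_arm(
  increments=[32, -1, -10, 0, 4],
)

```text
clock: 11.77
ee_pos: [479.6, -87.9, 72.0]
tcp_rot: [-0.018, 1.0, -0.013, 0.02]
contact_force: [1.4, 1.9, -0.1]
opening: 32.0
```

Call:
jog_arm(
  increments=[32, 0, -10, 0, 4],
)

```text
clock: 11.85
ee_pos: [479.6, -98.3, 72.0]
tcp_rot: [-0.056, 0.998, -0.011, 0.021]
contact_force: [1.4, 3.0, -1.4]
opening: 32.0
```

Call:
jog_arm(
  increments=[32, 0, -8, 0, 3],
)

```text
clock: 11.93
ee_pos: [479.8, -106.7, 72.0]
tcp_rot: [-0.084, 0.996, -0.01, 0.021]
contact_force: [2.2, 4.4, 0.2]
opening: 32.0
```

Call:
jog_arm(
  increments=[32, 1, -8, 0, 3],
)

```text
clock: 12.02
ee_pos: [480.9, -114.6, 72.0]
tcp_rot: [-0.112, 0.993, -0.009, 0.022]
contact_force: [1.4, 6.3, -0.5]
opening: 31.6
```

Call:
jog_arm(
  increments=[32, 1, -8, 0, 3],
)

```text
clock: 12.1
ee_pos: [482.0, -122.1, 71.9]
tcp_rot: [-0.14, 0.99, -0.007, 0.023]
contact_force: [2.5, 7.7, 1.0]
opening: 32.0
```

Call:
jog_arm(
  increments=[32, 2, -8, 0, 3],
)

```text
clock: 12.18
ee_pos: [483.9, -129.1, 71.8]
tcp_rot: [-0.168, 0.985, -0.004, 0.023]
contact_force: [1.1, 9.3, 4.0]
opening: 31.9
```

Call:
jog_arm(
  increments=[32, 3, -8, 0, 3],
)

```text
clock: 12.27
ee_pos: [486.3, -135.7, 71.6]
tcp_rot: [-0.196, 0.98, -0.001, 0.023]
contact_force: [-2.1, 9.7, 7.5]
opening: 31.9
```

Call:
jog_arm(
  increments=[32, 3, -7, 0, 3],
)

```text
clock: 12.35
ee_pos: [488.7, -141.2, 71.5]
tcp_rot: [-0.224, 0.974, 0.002, 0.023]
contact_force: [-1.5, 10.5, 8.1]
opening: 32.4
```

Call:
jog_arm(
  increments=[32, 3, -7, 1, 2],
)

```text
clock: 12.43
ee_pos: [490.6, -146.1, 71.7]
tcp_rot: [-0.243, 0.97, 0.005, 0.023]
contact_force: [0.4, 11.6, -4.5]
opening: 31.4
```

Call:
jog_arm(
  increments=[32, 3, -7, 1, 2],
)

```text
clock: 12.52
ee_pos: [492.4, -150.3, 71.5]
tcp_rot: [-0.262, 0.965, 0.009, 0.022]
contact_force: [1.8, 13.4, -1.8]
opening: 31.6
```

Tangential push about 11.5 N at lever ≈0.8. I'll go back for a third stroke rather than run into the end stop.

Call:
jog_arm(
  increments=[32, -4, 12, 0, -5, 32, -5, 15, 0, -6, 32, -4, 16, 0, -6, 32, -2, 17, 0, -6, 32, 0, 17, 0, -6, 32, 1, 17, 0, -6, 32, 2, 12, 0, -5],
)

```text
clock: 13.1
ee_pos: [480.6, -46.6, 71.4]
tcp_rot: [0.093, 0.995, 0.001, 0.026]
contact_force: [0.2, -1.6, -1.4]
opening: 32.2
```

Call:
jog_arm(
  increments=[32, 4, 9, 0, -3, 32, 4, 6, 0, -3, 32, 2, 3, 0, 0],
)

```text
clock: 13.35
ee_pos: [490.1, -26.9, 71.3]
tcp_rot: [0.145, 0.989, -0.0, 0.026]
contact_force: [-0.4, -0.9, 0.5]
opening: 32.0
```

Call:
jog_arm(
  increments=[32, -3, -12, 0, 3, 32, -3, -8, 0, 3],
)

```text
clock: 13.52
ee_pos: [484.8, -45.6, 71.4]
tcp_rot: [0.087, 0.996, 0.002, 0.026]
contact_force: [1.4, 2.0, 0.2]
opening: 32.1
```

Call:
jog_arm(
  increments=[32, -2, -7, 0, 3],
)

```text
clock: 13.6
ee_pos: [483.2, -52.2, 71.4]
tcp_rot: [0.058, 0.998, 0.004, 0.026]
contact_force: [5.5, 9.5, -3.5]
opening: 32.3
```

Call:
jog_arm(
  increments=[32, -2, -7, 0, 3],
)

```text
clock: 13.68
ee_pos: [482.1, -58.3, 71.4]
tcp_rot: [0.03, 0.999, 0.006, 0.028]
contact_force: [7.8, 10.4, -5.0]
opening: 31.8
```

Call:
jog_arm(
  increments=[32, -1, -7, 0, 3],
)

```text
clock: 13.77
ee_pos: [481.5, -63.9, 71.3]
tcp_rot: [0.001, 1.0, 0.009, 0.028]
contact_force: [4.1, 12.6, -1.2]
opening: 32.1
```

Call:
jog_arm(
  increments=[32, -1, -7, 0, 2],
)

```text
clock: 13.85
ee_pos: [480.8, -69.1, 71.1]
tcp_rot: [-0.019, 0.999, 0.012, 0.029]
contact_force: [4.9, 14.2, 0.2]
opening: 32.0
```

Call:
jog_arm(
  increments=[32, -1, -7, 0, 2],
)

```text
clock: 13.93
ee_pos: [480.4, -74.2, 71.1]
tcp_rot: [-0.038, 0.999, 0.015, 0.029]
contact_force: [6.9, 15.0, -0.7]
opening: 31.8
```

Call:
jog_arm(
  increments=[32, 0, -7, 0, 1],
)

```text
clock: 14.02
ee_pos: [480.2, -78.6, 70.9]
tcp_rot: [-0.049, 0.998, 0.018, 0.029]
contact_force: [-0.5, 16.5, 6.0]
opening: 32.0
```

Tangential push now about 16.5 N. Stopping here and swinging back to the start stop.

Call:
jog_arm(
  increments=[32, 1, 12, 0, -4, 32, 2, 13, 0, -5, 32, 3, 12, 0, -5, 32, 3, 8, 0, -3, 32, 2, 5, 0, -1],
)

```text
clock: 14.43
ee_pos: [491.8, -26.7, 70.8]
tcp_rot: [0.108, 0.993, 0.017, 0.033]
contact_force: [-0.7, -0.8, 0.4]
opening: 31.7
```

Call:
jog_arm(
  increments=[32, 1, 3, 0, 0],
)

```text
clock: 14.52
ee_pos: [492.0, -25.9, 70.7]
tcp_rot: [0.106, 0.994, 0.015, 0.032]
contact_force: [-11.2, -25.4, 3.8]
opening: 32.2
```

Call:
jog_arm(
  increments=[32, 1, 3, 0, 0],
)

```text
clock: 14.6
ee_pos: [491.8, -26.1, 70.5]
tcp_rot: [0.103, 0.994, 0.012, 0.031]
contact_force: [-10.2, -18.8, 3.4]
opening: 31.8
```

Call:
jog_arm(
  increments=[50, 0, -2, 0, 0, 50, 0, 0, 0, 0, 50, 0, 0, 0, 0, 50, 0, 0, 0, 0],
)

```text
clock: 14.93
ee_pos: [491.9, -30.5, 70.6]
tcp_rot: [0.099, 0.995, 0.011, 0.031]
contact_force: [-0.3, 0.1, -0.2]
opening: 50.2
```

Call:
jog_arm(
  increments=[50, 0, 0, 25, 0, 50, 0, 0, 35, 0, 50, 0, 0, 35, 0, 50, -30, 0, 20, 0, 50, -20, 0, 0, 0, 50, 0, 0, 0, 0],
)

```text
clock: 15.43
ee_pos: [439.2, -29.1, 189.0]
tcp_rot: [0.096, 0.995, 0.013, 0.029]
contact_force: [0.1, 0.4, -0.7]
opening: 50.3
```

```bash
python3 - <<'E'
from h import *
snap('top','t5');snap('wrist','w5'); s=status.state(); print(s['ee_pos'],s['tcp_rot'],s['contact_force'])
a=cv2.resize(cv2.imread('pics/t5.png')[145:255,215:395],(792,484),interpolation=cv2.INTER_CUBIC)
cv2.imwrite('pics/c5.png',a)
E
```

```text
[441.29271971 -29.58215816 188.79662115] [0.09623549 0.99482082 0.01291928 0.03005605] [ 0.37486359 -0.23924186  0.21100399]
```

View pics/c5.png

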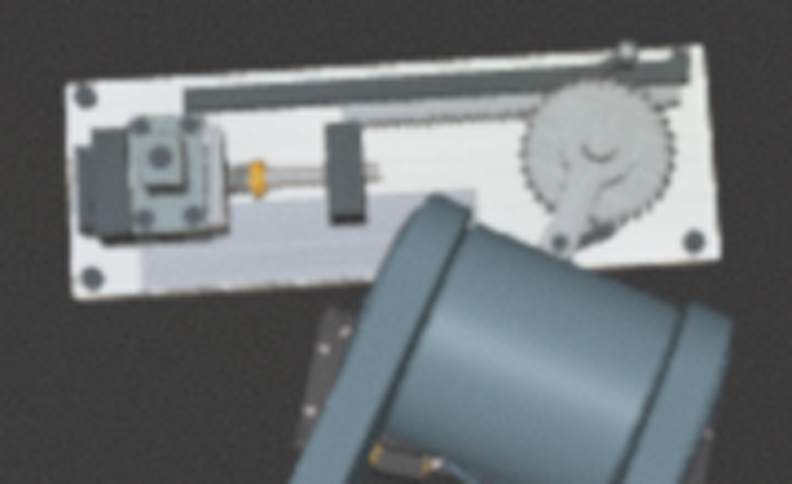

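The housing (crop 130-215, 115-240) is pressed flat between the fixed and sprung jaws with the spring compressed. The lever points to the start-stop side, and the arm is clear. Handing in.

```bash
python3 -c "
from station import env
print(env.sign_off())"
```

```text
the job is handed in; nothing more can be done
None
```

The grey housing is clamped between the jaws with its long sides facing them, the lever is back on its start stop, and the job is handed in at about 15.5 s of the 69 s allowed.

- **Placing:** I picked the housing by its neck and set it down a few mm short of the seat. A wrist picture showed it square and clear of both jaws.
- **Clamping:** I worked the knob with the fingers loosely around it, in three drive strokes. The first only pushed the housing along at about 2 N. The second reached about 11.5 N, and the third I stopped at about 16.5 N, short of the 20 N limit.
- **Return to the stop:** I swung the lever back until it met the start stop, where the push rose to about 28 N against the stop. After the first stroke, one push against that stop reached about 37 N.
- **Last checks:** The final top picture shows the housing flat against the fixed jaw with the spring compressed. The arm was clear, with contact force near zero. I touched nothing else on the bench.

**Not confirmed:**
- **Final grip:** I did not measure it after the wheel fell back to its catch. I expect 48 to 80 N.
- **Jaw position:** The cameras disagreed by up to about 8 mm across the clamp on where the jaws are. I went by the jaws as the wrist camera saw them.
- **Lever in the last picture:** The arm hid the knob, so the lever's end position rests on the contact force at the stop and the visible part of the arm.

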